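# Hold the nut mill at its pulse position

## Task

First turn the nut mill's selector knob to the green mark. Then set the blue bayonet lid fully down into the mill's steel cup and twist it clockwise only half way, to the orange mark, stopping well before it clicks into its lock at the red mark; the lid is sprung, so finish while still gripping it and holding it there. Leave the selector on green and everything else on the table where it stands.

Things in the scene. Friction and masses are not known exactly. Their poses are not given: they have to be found in the camera images.
- mill: the nut mill: one fixed white housing, 170 mm (x) by 300 mm (y) by 90 mm high; origin under its centre, z up. On its top deck: the steel cup 70 mm from the centre towards +y, the selector knob 70 mm towards -y. Four coloured dots round the knob, 47 mm from its axis
- collar (a point): centre of the cup's mouth, level with the cup's top face (130 mm above the table); axes as the mill's. Cup 112 mm across. Mouth: a 62 mm round hole with two slots 17 mm wide, opening to 80 mm, at +x and -x, for the lid's lugs; the seat for the lid is 13.5 mm below. Marks on the top face at both sides: black on the x axis (lid goes in), orange 0.69 and red 1.29 rad clockwise from it, seen from above
- twist (a joint): turn of the drive ring in the cup, rad, clockwise from above: 0 black (its spring returns it there), 0.6 with the lid's pointers at orange, 1.2 locked at red. The lid's lugs drop between its prongs and turn it, after 0.09 rad of play. The spring resists with 0.06 (at 0) to 0.3 N m (at 1.2); from about 0.75 the lugs also ride up on sprung noses and click past them near 1.1
- lid_center (a point): the loose blue bayonet lid, about 180 g, upright on the table, 60 mm high; this point is on its axis half-way up. z up, x along its handle. From below: steel spigot 57 mm across, 15.5 mm high, with two lugs (11 mm wide, 6 high, 74 mm over both) at +x and -x; blue disc 86 mm across up to 20 mm height. Same after half a turn. Fully seated, this point is 16.5 mm above point collar
- lid_handle (a point): middle of the lid's upright bar handle, on the lid's axis, 10 mm above lid_center; bar 58 mm long (lid x), 16 mm wide (y), from 20 to 60 mm above the lid's underside, gripped across its width from above. White pointer lines on the disc at both ends of the bar
- selector_grip (a point): the selector knob's axis at the height to grip, 37 mm above the deck (127 mm above the table). A black bar 42 mm long, 14 mm wide, from 14 to 44 mm above the deck, on a round foot 68 mm across. Axes turn with the knob: z up, x along the bar; the white pointer line is on the bar's -x half
- selector (a joint): selector angle, rad, growing clockwise seen from above, with four spring detents 30 degrees apart: 0 blue dot, 0.524 yellow, 1.047 green, 1.571 red (end stop). It takes up to 0.15 N m to turn
- jar_lid_center (a point): bystander: loose white jar lid, 80 mm across, 34 mm high with a small knob; point half-way up
- water_bottle_center (a point): bystander: turquoise drinking bottle with black cap, 66 mm across, 190 mm high; point half-way up
- prep_bowl_center (a point): bystander: small steel bowl, 130 mm across, 55 mm high; point half-way up
- measure_cup_center (a point): bystander: open metal measuring cup, 72 mm across, 70 mm high; point half-way up
- nut_jar_center (a point): bystander: brown jar of nuts with red cap, 76 mm across, 110 mm high; point half-way up
- pastry_brush: bystander: pastry brush lying flat, 200 mm long along its x, origin at its middle underneath
- scraper: bystander: dough scraper lying flat, steel blade 110 by 100 mm with a black grip 20 mm high along one edge, origin underneath
Not all that is in view belongs to the job. Of the things like the part that bears lid_center, leave any that is turquoise; of the rest the smaller one is meant.

How it is judged:
By the outcome, as a careful person would: the job done as asked, in the order asked, and still so for the second after the job is handed in, while the arm keeps its last pose, push and grip.
It also fails if it takes over 64 s, if anything falls off the work surface, if the arm or the gripper's body presses on something with over 40 N, if the wrist force passes 120 N, or if a joint passes its speed limit or range.

## Robot

A 6-joint arm with a two-finger parallel gripper is mounted at the origin on the work surface. World frame = base frame: x ahead of the robot, y to its left, z up, the work surface at z = 0. Lengths are in m, angles in rad, forces in N, time in s.
With the tool pointing down it reaches from about 0.4 to 0.825 m from the base axis. Payload 7 kg.
Tool frame: the origin (TCP) lies at the very end of the fingers, on their centre line; the grasp point (between the pads) lies 19 mm behind it; x points along the fingers, y is the direction in which the jaws open and shut, and the axes are right-handed (so a half turn about x gives the same grasp; the last joint's range is limited). The gripper opens to 88 mm and grips with 3 to 60 N. Pads are 19 mm wide; open, the fingers measure 130 mm over their backs; the gripper's body (78 mm by 193 mm) begins 47 mm behind the grasp point.
Start: joints at [-1.051, 0.359, 0.012, 0, -1.224, -0.288], TCP at [0.155, -0.657, 0.227] pointing down, gripper open.
Joint ranges: [-3.07, 3.07], [-1.43, 2.12], [-1.02, 1.25], [-3.03, 1.67], [-3.05, -0], [-3.03, 3.03]. Speed limits (rad/s): [2.39, 2.39, 3.01, 3.14, 3.14, 3.14].

## Interface

Orientations are given as [roll, pitch, yaw] about the fixed x, y, z axes, in that order (R = Rz(yaw) Ry(pitch) Rx(roll)).
In Python, from station import arm gives the robot as it stands.
- The arm moves only by the shell command python3 -m inch 'ROWS' [OPENING] [FORCE]. ROWS is text: rows parted by semicolons, each of 6 numbers parted by spaces: the shift along the world's x, y, z in units of 30 mm (1.0 is 30 mm), then the turn, a rotation vector about the world's x, y, z in units of 5 degrees (1.0 is 5 degrees). In form: dx dy dz wx wy wz; .... A call has 1 to 12 rows; each row shifts and turns the commanded pose from where the row before left it; what a row does not reach is not made up. A row lasts 1/8 s, in which the tool goes at most 62.5 mm and 10.7 degrees, less where a joint would pass 70% of its speed; a pose out of reach is approached as far as the arm can. A call is refused whole if a number of a shift passes 1 or a number of a turn 1, either way. A call with a gripper value outside its range is refused whole. OPENING is the opening, from 0 (shut) to 1 (fully open), set as the call begins (- or left out, the last holds). The fingers move at their own pace and stop on an object; FORCE is the grip in N (left out, the last holds). Time passes only in rows, so rows that do not move let the fingers close. It gives the time, the measured TCP pose, the force and the opening at its end, in the units of the state.
- arm.get_state(): the state, without advancing time (a new reading comes with each control period).
- arm.grab_frame(name): name is "scene" or "side" or "wrist"; returns a dict with "frame" (400x640x3 uint8, red, green, blue), "range_z" (400x640 float32, m along the optical axis (not along the pixel's ray), 0 where there is no reading), "mtx" (3x3 intrinsics, pixels), "pose" (4x4, takes a point from camera to world coordinates). Camera axes: x right, y up, looking along -z (the intrinsics and any distortion apply to the point x, -y, -z); pixel columns grow to the right and rows downward; lengths in m; the calibration is good to about 2 mm. A picture is of the moment at which its call begins.
- arm.job_done(): hands the job in, once; it reports no verdict.
Trained networks look in a picture, given as the dict that the camera call returned (one of the last four; its "shot" number tells which), for a name from the list of things; names that differ only in an ending like _2 or _b are one class to them, and where a whole thing is asked for, a point or a joint stands for the part that bears it (a point fixed in the world has none). Each returns a list of dicts, best first, with "confidence" (0 to 1); they miss things now and then, are a little off and sometimes report something else, mostly with a low value. They report only what shows in the picture. A call takes as long as a camera call. They do not tell look-alikes from the thing itself.
- arm.search_frame(picture, target): "extent" ([centre column, centre row, width, height] as shares, 0 to 1, of the picture: columns of its width, rows of its height, round what is visible of it).
- arm.masks_of(picture, target): "mask" (400x640 bool, what is visible of it) and "extent" ([centre column, centre row, width, height] as shares, 0 to 1, of the picture: columns of its width, rows of its height, round what is visible of it).
- arm.place_of(picture, target): "position" ([column, row] as shares, 0 to 1, of the picture: columns of its width, rows of its height: a listed point, or the origin of a listed thing).
The state is a dict: "t": time; "q": joint angles; "qd": joint speeds; "joint_efforts": joint torques, N m; "eef_pos": TCP position; "ee_rot": TCP orientation; "force": force on the tool from outside, world axes, zero at the start; "moment": the same for the moment, N m; "width": finger opening in m.
Only numpy, scipy, OpenCV 4.12 (cv2) and the standard library are available. Lean on these libraries where they do the work, as an engineer would, in place of code of your own. Each camera call takes 0.05 s, during which the arm holds its last target. There are 200 camera calls.

## Working session

There is one attempt and no reset: what is moved stays moved. The work goes in short steps, Python scripts to look and compute and a shell command to move; the robot and the scene stay as the last step left them, time stands still between calls to the robot, and variables do not carry over. Pictures are saved under pics/ and viewed, about 8 in all and at most 12, crops included, and the job is handed in when it is done.

```bash
mkdir -p pics; ls; cat > h.py <<'E'
import numpy as np, cv2
from station import arm
def save(p,n): cv2.imwrite('pics/'+n+'.png',p['frame'][:,:,::-1])
def ray(p,uv):
    M=np.array(p['mtx']);P=np.array(p['pose'])
    d=np.linalg.inv(M)@np.array([uv[0],uv[1],1.]); d=np.array([d[0],-d[1],-d[2]])
    return P[:3,3],P[:3,:3]@d
def atz(p,uv,z):
    o,d=ray(p,uv); return o+d*(z-o[2])/d[2]
def cloud(p):
    M=np.array(p['mtx']);P=np.array(p['pose']);r=p['range_z'];v,u=np.mgrid[:400,:640]
    d=np.stack([u,v,np.ones_like(u)],-1)@np.linalg.inv(M).T*r[...,None]
    d=d*[1,-1,-1]
    return d@P[:3,:3].T+P[:3,3]
def proj(p,X):
    M=np.array(p['mtx']);P=np.array(p['pose']);c=P[:3,:3].T@(np.array(X)-P[:3,3]);c=c*[1,-1,-1];q=M@c;return q[:2]/q[2]
E
python3 - <<'E'
from h import *
print(arm.get_state())
for n in ['scene','side']:
    p=arm.grab_frame(n);save(p,n+'0')
    print(n,np.array(p['pose'])[:3,3].round(3),list(p.keys()))
    C=cloud(p)
    for t in ['mill','collar','lid_center','lid_handle','selector_grip']:
        for r in arm.place_of(p,t)[:4]:
            uv=np.array(r['position'])*[640,400]
            i=uv.round().astype(int).clip(0,[639,399])
            print(t,round(r['confidence'],2),uv.round(1),C[i[1],i[0]].round(3))
E
```

```text
pics
{'t': 0.0, 'q': array([-1.05089717e+00,  3.59365101e-01,  1.10714753e-02, -3.67901935e-04,
       -1.22410102e+00, -2.88105581e-01]), 'qd': array([ 0.00103006, -0.00186914, -0.00020703, -0.00180219,  0.00033859,
        0.00157943]), 'joint_efforts': array([-1.07249463e-03, -5.82711911e+01,  2.93049181e+01,  6.99705362e+00,
        6.82194936e-03, -1.50198166e-04]), 'eef_pos': array([ 0.15493506, -0.65647626,  0.22563907]), 'ee_rot': array([1.64582966, 1.569161  , 1.87749795]), 'force': array([-0.17422853,  0.03770774, -0.78180333]), 'moment': array([ 0.01501902, -0.00521184, -0.02608496]), 'width': 0.08733709516360792}
scene [ 1.415 -0.109  1.243] ['frame', 'range_z', 'mtx', 'pose', 'shot']
mill 0.57 [346.6 223. ] [0.66  0.084 0.089]
collar 0.79 [368.2 196.5] [0.573 0.169 0.106]
lid_center 0.75 [246.  195.5] [ 0.488 -0.252  0.057]
lid_center 0.72 [205.8 217.6] [ 0.57  -0.389  0.058]
lid_center 0.67 [229.1 162.7] [ 0.318 -0.316  0.053]
lid_handle 0.97 [204.8 219.4] [ 0.573 -0.393  0.057]
lid_handle 0.74 [245.2 197.2] [ 0.494 -0.255  0.06 ]
lid_handle 0.59 [226.9 157. ] [ 0.317 -0.319  0.085]
lid_handle 0.4 [245.2 249.7] [ 0.755 -0.247  0.134]
selector_grip 0.75 [185.1 183.4] [ 0.356 -0.491  0.001]
selector_grip 0.72 [328.7 201.5] [0.6   0.03  0.133]
side [0.349 0.757 0.836] ['frame', 'range_z', 'mtx', 'pose', 'shot']
mill 0.77 [294.8 251.6] [0.552 0.207 0.124]
collar 0.8 [280.7 234.5] [0.605 0.154 0.113]
lid_center 0.83 [412.9 163.4] [ 0.305 -0.274  0.069]
lid_center 0.76 [342.5 143.7] [ 0.556 -0.395  0.02 ]
lid_center 0.58 [365.6 165.5] [ 0.452 -0.254  0.046]
lid_handle 0.64 [410.3 157.7] [ 0.317 -0.275  0.086]
lid_handle 0.61 [339.2 137.4] [ 0.568 -0.378  0.06 ]
lid_handle 0.56 [361.3 168.5] [ 0.467 -0.254  0.031]
```

```bash
python3 -c "
import cv2
a=cv2.imread('pics/scene0.png')[110:290,160:440];cv2.imwrite('pics/s1.png',cv2.resize(a,None,fx=2.8,fy=2.8,interpolation=cv2.INTER_CUBIC))
a=cv2.imread('pics/side0.png');cv2.imwrite('pics/s2.png',a)"
```

```text
(no output)
```

View pics/s1.png

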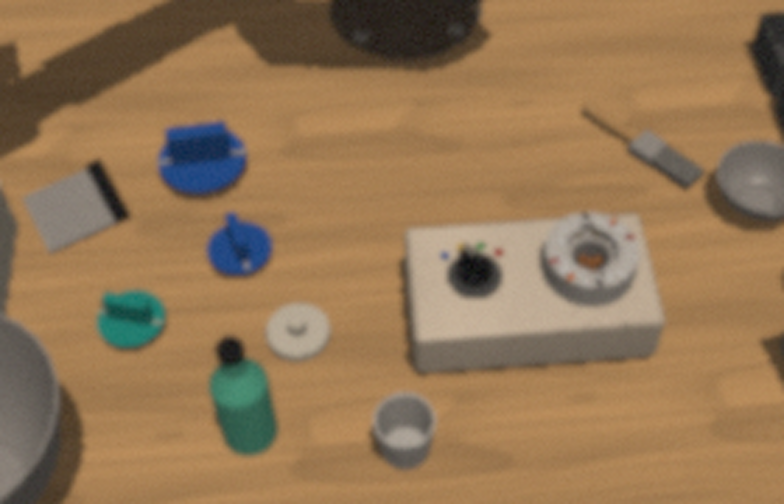

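View pics/s2.png

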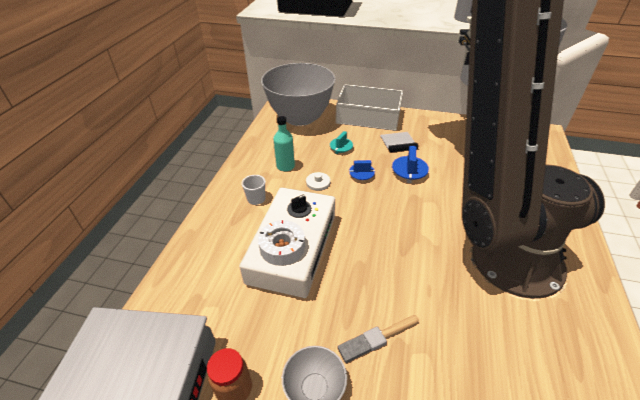

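Blue small lid at scene px (245,197). The larger blue one and the turquoise one are decoys. The knob's dots face the robot, in the order blue, yellow, green, red. Next I'll move for a wrist view over the lid.

```bash
python3 -m inch '0.9 1 0.3 0 0 0;0.9 1 0.3 0 0 0;0.9 1 0.3 0 0 0;0.9 1 0.3 0 0 0;0.9 1 0.2 0 0 0;0.9 1 0.2 0 0 0;0.9 1 0.2 0 0 0;0.9 1 0.2 0 0 0;0.9 1 0.2 0 0 0;0.9 1 0.2 0 0 0;0.9 1 0.2 0 0 0;0 0 0 0 0 0'
cat >> h.py <<'E'
from scipy.spatial.transform import Rotation as Ro
def toolR(s=None):
    s=s or arm.get_state(); return Ro.from_euler('xyz',s['ee_rot']).as_matrix()
E
python3 - <<'E'
from h import *
s=arm.get_state();print(s['t'],s['eef_pos'],toolR(s).round(3),s['q'])
p=arm.grab_frame('wrist');save(p,'w1');print(np.array(p['pose']).round(3))
np.savez('w1.npz',**p)
C=cloud(p)
for t in ['lid_center','lid_handle','selector_grip','collar','mill']:
    for r in arm.place_of(p,t)[:4]:
        uv=np.array(r['position'])*[640,400];i=uv.round().astype(int).clip(0,[639,399])
        print(t,round(r['confidence'],2),uv.round(1),C[i[1],i[0]].round(3))
E
```

```text
t: 2.1
eef_pos: [0.4538, -0.3253, 0.3051]
ee_rot: [-0.431, 1.57, -0.196]
force: [-0.1, -0.5, -0.4]
width: 0.0874
2.1 [ 0.45375806 -0.32531532  0.30510362] [[ 0.001 -0.233  0.973]
 [-0.     0.973  0.233]
 [-1.    -0.001  0.001]] [-2.71399515e-01  1.23627585e-01 -1.21810231e-01 -9.75676493e-05
 -1.32410827e+00 -1.06460111e+00]
[[-0.232 -0.927 -0.296  0.373]
 [ 0.973 -0.221 -0.07  -0.345]
 [-0.001 -0.304  0.953  0.464]
 [ 0.     0.     0.     1.   ]]
lid_center 0.9 [360.4  59.5] [ 0.317 -0.315  0.087]
lid_center 0.78 [362.7 174.4] [ 0.457 -0.268  0.06 ]
lid_center 0.62 [265.6 211.2] [ 0.556 -0.396  0.037]
lid_handle 0.83 [363.9  56.6] [ 0.313 -0.31   0.086]
lid_handle 0.81 [260.8 216.8] [ 0.557 -0.399  0.061]
lid_handle 0.75 [362.5 176.5] [ 0.46  -0.268  0.06 ]
```

View pics/w1.png

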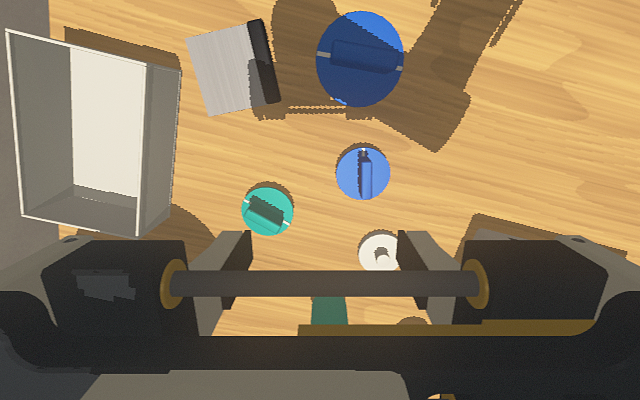

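Wrist view: small blue lid at (363,174) with a near-vertical bar, turquoise lid at (267,211), big blue lid at (360,60). I'll measure the lid, then go on to the mill.

```bash
cat >> h.py <<'E'
def blob(C,c,r,z0,z1):
    m=(np.hypot(C[...,0]-c[0],C[...,1]-c[1])<r)&(C[...,2]>z0)&(C[...,2]<z1)
    return m,C[m]
def rect(X):
    return cv2.minAreaRect((X[:,:2]*1000).astype(np.float32))
E
python3 - <<'E'
from h import *
p=np.load('w1.npz');C=cloud(p)
m,X=blob(C,[.46,-.265],.06,.052,.07); print('bar',len(X),rect(X),np.median(X[:,2]),X[:,:2].mean(0))
m,X=blob(C,[.46,-.265],.07,.012,.03); print('disc',len(X),cv2.minEnclosingCircle((X[:,:2]*1000).astype(np.float32)),np.median(X[:,2]))
E
python3 -m inch '0.7 1 0.2 0 0 0;0.7 1 0.2 0 0 0;0.7 1 0.2 0 0 0;0.7 1 0.2 0 0 0;0.4 1 0.2 0 0 0;0.4 1 0.2 0 0 0;0.4 1 0.2 0 0 0;0.3 1 0.2 0 0 0;0.3 1 0.2 0 0 0;0.2 1 0.2 0 0 0;0.2 1 0 0 0 0;0 0 0 0 0 0'
python3 - <<'E'
from h import *
s=arm.get_state();print(s['t'],s['eef_pos'])
p=arm.grab_frame('wrist');save(p,'w2');np.savez('w2.npz',**p)
C=cloud(p)
for t in ['selector_grip','collar','mill']:
    for r in arm.place_of(p,t)[:2]:
        uv=np.array(r['position'])*[640,400];i=uv.round().astype(int).clip(0,[639,399])
        print(t,round(r['confidence'],2),uv.round(1),C[i[1],i[0]].round(3))
E
```

```text
bar 454 ((465.5509338378906, -261.29229736328125), (58.31979751586914, 16.2663516998291), 15.698237419128418) 0.06066740853288177 [ 0.46381052 -0.26237554]
disc 1693 ((465.4784851074219, -261.32647705078125), 42.79327392578125) 0.021079097680203995
t: 3.9
eef_pos: [0.6022, 0.004, 0.3641]
ee_rot: [2.813, 1.57, 3.046]
force: [-0.2, -0.1, 0.1]
width: 0.0875
3.9 [0.60222865 0.00398002 0.36408612]
selector_grip 0.62 [344.6 165.2] [0.595 0.031 0.136]
collar 0.67 [442.  190.2] [0.607 0.192 0.096]
collar 0.21 [264.1 230. ] [ 0.783 -0.075  0.004]
mill 0.71 [379.1 159. ] [0.583 0.084 0.092]
mill 0.66 [344.2 166. ] [0.597 0.03  0.135]
```

View pics/w2.png

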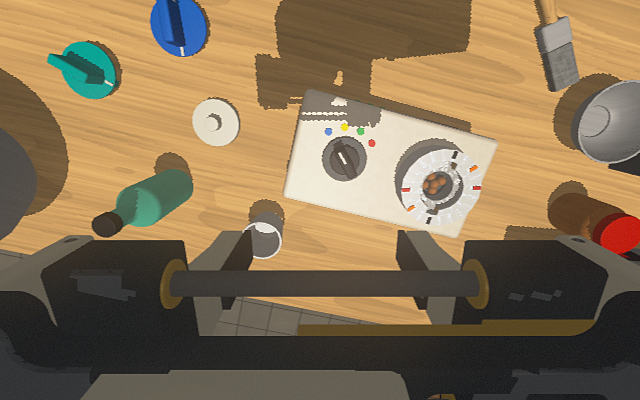

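The mill is in full view: knob at (344,159), pointer white line near (340,152); dots blue (328,132), yellow (344,127), green (361,131), red (372,143); cup at (440,185). Now fitting these in metric.

```bash
python3 - <<'E'
from h import *
p=np.load('w2.npz');C=cloud(p);F=p['frame'].astype(int)
m,X=blob(C,[.595,.03],.05,.125,.145); r=rect(X);print('knob bar',len(X),r,np.median(X[:,2]))
m,X=blob(C,[.595,.03],.06,.097,.112); print('foot',len(X),cv2.minEnclosingCircle((X[:,:2]*1000).astype(np.float32)),np.median(X[:,2]))
m,X=blob(C,[.61,.175],.09,.12,.145); print('cup',len(X),cv2.minEnclosingCircle((X[:,:2]*1000).astype(np.float32)),np.median(X[:,2]))
# mill deck
m=(C[...,2]>.08)&(C[...,2]<.098)&(np.hypot(C[...,0]-.6,C[...,1]-.1)<.2);n,l,st,ce=cv2.connectedComponentsWithStats(m.astype(np.uint8));k=1+st[1:,4].argmax();m=l==k
m,X=(np.hypot(C[...,0]-.6,C[...,1]-.1)<.21)&(C[...,2]>.082),0
X=C[m&(C[...,2]<.14)];print('mill',rect(X))
# dots by colour
c0=np.array([.595,.03])
near=(np.hypot(C[...,0]-c0[0],C[...,1]-c0[1])<.07)&(C[...,2]>.08)&(C[...,2]<.1)
R,G,B=F[...,0],F[...,1],F[...,2]
for n,q in dict(blue=(B>R+50)&(B>G+20),yellow=(R>B+80)&(G>B+80),green=(G>R+40)&(G>B+40),red=(R>G+80)&(R>B+80)).items():
    k=near&q; print(n,k.sum(),C[k].mean(0).round(4) if k.any() else '')
near=(abs(np.hypot(C[...,0]-.61,C[...,1]-.175)-.045)<.02)&(C[...,2]>.12)
for n,q in dict(orange=(R>200)&(G>70)&(G<170)&(B<90),red=(R>150)&(G<60)&(B<80)).items():
    k=(near&q).astype(np.uint8);nn,l,st,ce=cv2.connectedComponentsWithStats(k)
    for j in range(1,nn):
        if st[j,4]>3: print(n,st[j,4],C[l==j].mean(0).round(4))
# pointer: white pixels on the bar top
k=(np.hypot(C[...,0]-c0[0],C[...,1]-c0[1])<.03)&(C[...,2]>.12)&(F.min(-1)>140)
print('pointer',k.sum(),C[k].mean(0))
a=cv2.resize(p['frame'][85:245,275:505,::-1],None,fx=3.4,fy=3.4,interpolation=cv2.INTER_CUBIC);cv2.imwrite('pics/w2c.png',a)
E
```

```text
knob bar 308 ((594.6701049804688, 31.318004608154297), (41.18621826171875, 14.032848358154297), 43.62190246582031) 0.13476945544593869
foot 818 ((594.542724609375, 31.73037338256836), 33.2410888671875) 0.09897188692992465
cup 3484 ((598.3157348632812, 171.52230834960938), 56.9745979309082) 0.1309972273261146
mill ((596.6331176757812, 100.76773834228516), (298.31170654296875, 170.19459533691406), 88.77841186523438)
blue 43 [ 5.607e-01 -3.000e-04  9.220e-02]
yellow 46 [0.549  0.0212 0.0921]
green 42 [0.5496 0.0454 0.0924]
red 38 [0.5625 0.0664 0.0922]
orange 22 [0.5601 0.2047 0.132 ]
orange 4 [0.5849 0.2244 0.1321]
orange 16 [0.6108 0.1234 0.1321]
orange 18 [0.6354 0.1395 0.1321]
pointer 34 [0.58690301 0.02470546 0.13529466]
```

View pics/w2c.png

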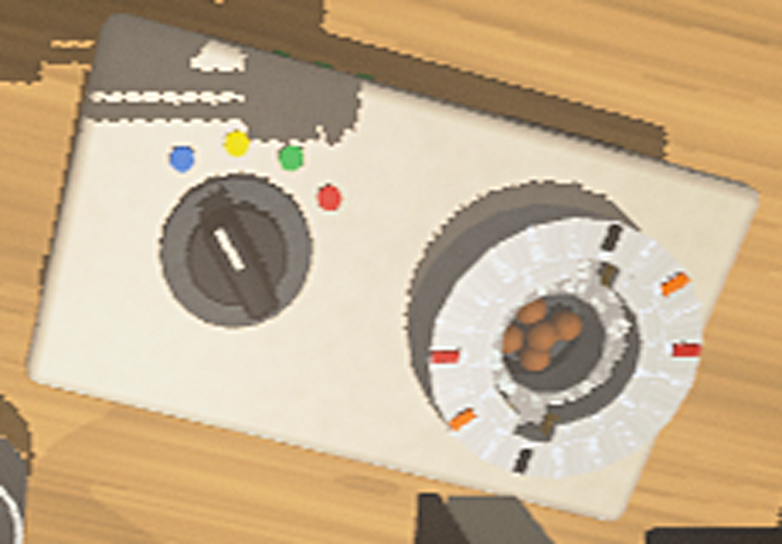

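Knob pointer is on blue, bar at 43.6°; green wants the bar at about −17°, a −60° turn. Mill yaw is about −1.5°. Positioning above the knob.

```bash
python3 -m inch '-0.04 0.15 -0.9 0 0 1;-0.04 0.15 -0.9 0 0 1;-0.04 0.15 -0.9 0 0 1;-0.04 0.15 -0.9 0 0 1;-0.04 0.16 -0.9 0 0 1;-0.04 0.16 -0.9 0 0 1;0 0 0 0 0 0;0 0 0 0 0 0' 0.6
python3 - <<'E'
from h import *
s=arm.get_state();R=toolR(s);print(s['t'],s['eef_pos'],np.degrees(np.arctan2(R[1,1],R[0,1])),R[2],s['width'],s['q'])
p=arm.grab_frame('wrist');C=cloud(p);np.savez('w3.npz',**p)
m,X=blob(C,[.595,.031],.05,.125,.145);print(len(X),rect(X))
E
```

```text
t: 5.1
eef_pos: [0.5955, 0.0301, 0.2038]
ee_rot: [-0.842, 1.569, -0.089]
force: [-0.3, 0.2, 0.6]
width: 0.0526
5.1 [0.59549188 0.03005249 0.2038212 ] 133.1485570241174 [-9.99999047e-01 -1.02960039e-03  9.19578567e-04] 0.05257867939275475 [ 3.78340440e-01  2.45191200e-01 -2.02448462e-01  6.89892514e-04
 -1.12192413e+00 -1.19635090e+00]
777 ((595.0507202148438, 31.454627990722656), (41.61082077026367, 13.558181762695312), 43.382591247558594)
```

```bash
python3 -m inch '-0.02 0.04 -1 0 0 0;0 0 -1 0 0 0;0 0 -0.7 0 0 0;0 0 -0.4 0 0 0;0 0 0 0 0 0'
python3 -m inch '0 0 0 0 0 0;0 0 0 0 0 0;0 0 0 0 0 0;0 0 0 0 0 0' 0 25
python3 -m inch '0 0 0 0 0 -1;0 0 0 0 0 -1;0 0 0 0 0 -1;0 0 0 0 0 -1;0 0 0 0 0 -1;0 0 0 0 0 -1;0 0 0 0 0 -1;0 0 0 0 0 -1;0 0 0 0 0 -1;0 0 0 0 0 -1;0 0 0 0 0 -1;0 0 0 0 0 -1'
python3 -m inch '0 0 0 0 0 0;0 0 0 0 0 0'
python3 - <<'E'
from h import *
s=arm.get_state();R=toolR(s);print(s['eef_pos'],np.degrees(np.arctan2(R[1,1],R[0,1])),s['moment'],s['width'])
E
```

```text
t: 5.78
eef_pos: [0.5944, 0.0317, 0.1097]
ee_rot: [-2.976, 1.571, -2.221]
force: [-0.4, 0.0, 1.7]
width: 0.0528
t: 6.28
eef_pos: [0.5943, 0.0319, 0.1098]
ee_rot: [-0.377, 1.57, 0.378]
force: [-0.4, 1.0, 0.1]
width: 0.0182
t: 7.78
eef_pos: [0.594, 0.0333, 0.1098]
ee_rot: [1.826, 1.569, 1.531]
force: [-3.5, 6.4, 2.5]
width: 0.0136
t: 8.02
eef_pos: [0.594, 0.0333, 0.1098]
ee_rot: [1.839, 1.569, 1.547]
force: [-3.7, 7.0, 2.1]
width: 0.0138
[0.59396681 0.03331296 0.10975731] 73.29325819683321 [ 2.58291267  1.22034459 -0.01206109] 0.013842816552827687
```

```bash
python3 -m inch '0 0 0 0 0 0;0 0 0 0 0 0;0 0 0 0 0 0;0 0 0.6 0 0 0;0 0 1 0 0 0;0 0 1 0 0 0;0 0 1 0 0 0;0 -0.5 1 0 0 1;0 -1 1 0 0 1;0 -1 0 0 0 1;0 -1 0 0 0 1;0 -0.5 0 0 0 0' 0.6
python3 - <<'E'
from h import *
s=arm.get_state();R=toolR(s);print(s['eef_pos'],np.degrees(np.arctan2(R[1,1],R[0,1])))
p=arm.grab_frame('wrist');C=cloud(p);F=p['frame'].astype(int)
m,X=blob(C,[.595,.031],.05,.125,.145);print(len(X),rect(X))
k=(np.hypot(C[...,0]-.595,C[...,1]-.0315)<.03)&(C[...,2]>.12)&(F.min(-1)>140)
print('pointer',k.sum(),C[k].mean(0))
m,X=blob(C,[.4655,-.2613],.06,.052,.07);print('lid',len(X),rect(X) if len(X) else '')
E
```

```text
t: 9.52
eef_pos: [0.594, -0.0896, 0.2775]
ee_rot: [-2.771, 1.571, -2.715]
force: [0.9, 0.8, 0.1]
width: 0.0524
[ 0.59400052 -0.08956914  0.27751506] 93.19807512832932
574 ((594.5267333984375, 31.307296752929688), (13.971955299377441, 41.346561431884766), 73.69981384277344)
pointer 54 [0.58492382 0.03505857 0.13552911]
lid 821 ((465.21759033203125, -260.5225524902344), (58.122283935546875, 16.510515213012695), 15.235625267028809)
```

Selector is on green (bar −16.3°, a 60° turn). On to the lid.

```bash
python3 -m inch '-0.71 -0.95 -0.5 0 0 0.41;-0.71 -0.95 -0.5 0 0 0.41;-0.72 -0.95 -0.9 0 0 0.41;-0.72 -0.95 -1 0 0 0.41;-0.71 -0.95 -1 0 0 0.41;-0.72 -0.96 -1 0 0 0.41;0 0 0 0 0 0;0 0 0 0 0 0'
python3 - <<'E'
from h import *
s=arm.get_state();R=toolR(s);print(s['eef_pos'],np.degrees(np.arctan2(R[1,1],R[0,1])))
p=arm.grab_frame('wrist');C=cloud(p)
m,X=blob(C,[.4655,-.2613],.06,.052,.07);print('lid',len(X),rect(X) if len(X) else '')
E
```

```text
t: 10.58
eef_pos: [0.4663, -0.2594, 0.131]
ee_rot: [-0.844, 1.57, -0.574]
force: [0.0, -0.7, -0.2]
width: 0.0523
[ 0.46626159 -0.25941287  0.13099815] 105.50588532913522
lid 1212 ((465.03826904296875, -261.329345703125), (57.269962310791016, 15.374190330505371), 15.85826301574707)
```

```bash
python3 -m inch '-0.04 -0.06 -1 0 0 0;0 0 -1 0 0 0;0 0 -1 0 0 0;0 0 -0.55 0 0 0;0 0 0 0 0 0'
python3 -m inch '0 0 0 0 0 0;0 0 0 0 0 0;0 0 0 0 0 0;0 0 0 0 0 0' 0 45
python3 -m inch '0 0 0.5 0 0 0;0 0 1 0 0 0;0 0 1 0 0 0;0 0 1 0 0 0;0 0 1 0 0 0;0 0 1 0 0 0;0 0 1 0 0 0;0 0 0 0 0 0'
python3 - <<'E'
from h import *
s=arm.get_state();R=toolR(s);print(s['eef_pos'],np.degrees(np.arctan2(R[1,1],R[0,1])),R[:,0],s['force'])
E
```

```text
t: 11.25
eef_pos: [0.4648, -0.2605, 0.0237]
ee_rot: [2.747, 1.57, 3.019]
force: [-0.0, 0.7, 0.3]
width: 0.0522
t: 11.75
eef_pos: [0.4645, -0.2613, 0.0245]
ee_rot: [-0.446, 1.57, -0.174]
force: [-0.5, 0.4, -0.9]
width: 0.0182
t: 12.75
eef_pos: [0.4653, -0.2616, 0.2223]
ee_rot: [-0.513, 1.566, -0.241]
force: [-0.3, 0.0, -3.3]
width: 0.0156
[ 0.46534656 -0.26160777  0.22229645] 105.58802886408024 [ 0.00494044 -0.00121219 -0.99998706] [-0.28271375  0.04012159 -3.32114169]
```

```bash
python3 -m inch '0.39 0.91 0.4 0 0 -0.31;0.39 0.91 0.4 0 0 -0.31;0.39 0.91 0.4 0 0 -0.31;0.39 0.91 0.4 0 0 -0.31;0.39 0.91 0.3 0 0 -0.31;0.39 0.91 0 0 0 -0.31;0.39 0.91 0 0 0 -0.31;0.39 0.91 0 0 0 -0.31;0.39 0.91 0 0 0 -0.31;0.39 0.91 0 0 0 -0.31;0.39 0.91 0 0 0 -0.31;0 0 0 0 0 0'
python3 - <<'E'
from h import *
from scipy.optimize import least_squares
s=arm.get_state();R=toolR(s);print(s['t'],s['eef_pos'],np.degrees(np.arctan2(R[1,1],R[0,1])),R[2])
for n in ['wrist','scene','side']:
    p=arm.grab_frame(n);C=cloud(p);np.savez('w4%s.npz'%n,**p);save(p,'w4'+n);F=p['frame'].astype(int)
    m,X=blob(C,[.598,.171],.075,.125,.137)
    if len(X)<200: print(n,len(X));continue
    # outer boundary: farthest point per angular bin
    c=np.array([.598,.171])
    for _ in range(3):
        d=X[:,:2]-c;a=np.degrees(np.arctan2(d[:,1],d[:,0]));r=np.hypot(*d.T);E=[]
        for b in range(-180,180,6):
            k=(a>=b)&(a<b+6)
            if k.sum()>3: E.append(X[k][r[k].argmax(),:2])
        E=np.array(E);f=least_squares(lambda q:np.hypot(*(E-q[:2]).T)-.056,c,loss='soft_l1',f_scale=.001);c=f.x
    print(n,'cup',len(X),len(E),c,np.median(X[:,2]))
E
```

```text
t: 14.25
eef_pos: [0.5929, 0.0405, 0.2747]
ee_rot: [-2.998, 1.568, -3.022]
force: [-0.6, -0.3, -3.5]
width: 0.0157
14.25 [0.59285297 0.04054145 0.27467765] 88.61188989397311 [-9.99997303e-01 -3.31953800e-04 -2.29873904e-03]
wrist cup 5723 60 [0.59773424 0.17165055] 0.131050602476662
scene cup 476 60 [0.60004369 0.17334238] 0.12876755085372327
side cup 960 60 [0.59843586 0.17439122] 0.13007418749014132
```

View pics/w4wrist.png

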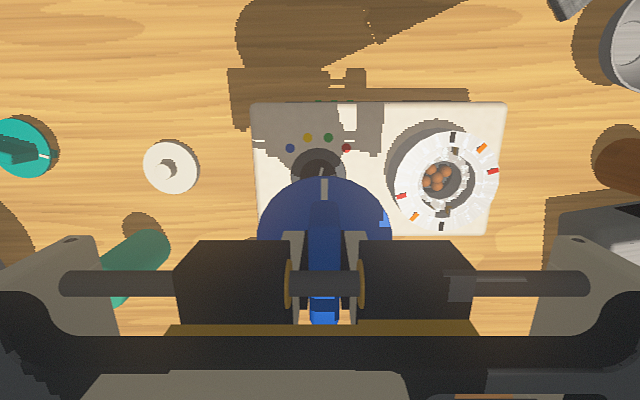

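Wrist view: lid held square, cup at (442,180) clear; wrist fit of the cup is (0.5977, 0.1717). Going above it.

```bash
python3 -m inch '0.03 0.9 0 0 0 0;0.03 0.9 0 0 0 0;0.03 0.9 -0.5 0 0 0;0.03 0.9 -0.8 0 0 0;0.03 0.77 -0.8 0 0 0;0 0 -0.8 0 0 0;0 0 -0.6 0 0 0;0 0 0 0 0 0;0 0 0 0 0 0'
python3 - <<'E'
from h import *
s=arm.get_state();R=toolR(s);print(s['t'],s['eef_pos'],np.degrees(np.arctan2(R[1,1],R[0,1])),R[2],s['force'])
E
```

```text
t: 15.52
eef_pos: [0.598, 0.1697, 0.1721]
ee_rot: [0.27, 1.57, 0.244]
force: [0.7, -0.1, -2.0]
width: 0.0156
15.525 [0.59802187 0.16971307 0.17207886] 88.50474127283023 [-9.99999347e-01  3.04774984e-04  1.10163111e-03] [ 0.73046862 -0.14891024 -1.98563362]
```

```bash
python3 -m inch '-0.02 0.06 -0.3 0 0 0;0 0 -0.15 0 0 0;0 0 -0.15 0 0 0;0 0 0 0 0 0'
python3 -m inch '0 0 -0.1 0 0 0;0 0 -0.1 0 0 0;0 0 0 0 0 0'
python3 -m inch '0 0 -0.1 0 0 0;0 0 -0.1 0 0 0;0 0 0 0 0 0'
```

```text
t: 16.02
eef_pos: [0.5967, 0.1719, 0.1526]
ee_rot: [-2.589, 1.57, -2.615]
force: [0.3, 0.3, -1.9]
width: 0.0159
t: 16.4
eef_pos: [0.5968, 0.1719, 0.1467]
ee_rot: [-2.654, 1.57, -2.679]
force: [0.4, 0.5, -2.2]
width: 0.0153
t: 16.77
eef_pos: [0.5971, 0.172, 0.1421]
ee_rot: [0.118, 1.57, 0.093]
force: [-2.7, 0.9, 4.3]
width: 0.0154
```

```bash
python3 -m inch '0 0 -0.05 0 0 0;0 0 0 0 0 0'
python3 -m inch '0 0 -0.05 0 0 0;0 0 0 0 0 0'
python3 - <<'E'
from h import *
s=arm.get_state();print(s['moment'],s['eef_pos'])
for n in ['side','scene','wrist']:
    p=arm.grab_frame(n);C=cloud(p);save(p,'w5'+n);np.savez('w5'+n,**p)
    m,X=blob(C,[.598,.172],.06,.13,.2)
    h=np.histogram(X[:,2]*1000,bins=np.arange(126,190,2));print(n,dict(zip(h[1][:-1],h[0])))
p=np.load('w5side.npz');u=proj(p,[.598,.172,.14]);print(u)
u=u.astype(int);a=p['frame'][u[1]-60:u[1]+50,u[0]-75:u[0]+75,::-1];cv2.imwrite('pics/w5c.png',cv2.resize(a,None,fx=5,fy=5,interpolation=cv2.INTER_CUBIC))
E
```

```text
t: 17.02
eef_pos: [0.5972, 0.172, 0.1421]
ee_rot: [0.151, 1.569, 0.126]
force: [-7.8, 1.1, 14.7]
width: 0.0159
t: 17.27
eef_pos: [0.5972, 0.172, 0.142]
ee_rot: [0.154, 1.568, 0.129]
force: [-11.3, -0.2, 24.2]
width: 0.0159
[-0.18369233  4.61254124 -0.0410777 ] [0.59721612 0.17204021 0.14202488]
side {np.int64(126): np.int64(0), np.int64(128): np.int64(0), np.int64(130): np.int64(202), np.int64(132): np.int64(33), np.int64(134): np.int64(76), np.int64(136): np.int64(140), np.int64(138): np.int64(27), np.int64(140): np.int64(6), np.int64(142): np.int64(5), np.int64(144): np.int64(4), np.int64(146): np.int64(4), np.int64(148): np.int64(7), np.int64(150): np.int64(5), np.int64(152): np.int64(7), np.int64(154): np.int64(5), np.int64(156): np.int64(5), np.int64(158): np.int64(7), np.int64(160): np.int64(7), np.int64(162): np.int64(8), np.int64(164): np.int64(4), np.int64(166): np.int64(4), np.int64(168): np.int64(4), np.int64(170): np.int64(6), np.int64(172): np.int64(2), np.int64(174): np.int64(2), np.int64(176): np.int64(2), np.int64(178): np.int64(0), np.int64(180): np.int64(0), np.int6
[... 1214 characters left out ...]
(142): np.int64(31), np.int64(144): np.int64(36), np.int64(146): np.int64(51), np.int64(148): np.int64(107), np.int64(150): np.int64(113), np.int64(152): np.int64(110), np.int64(154): np.int64(127), np.int64(156): np.int64(124), np.int64(158): np.int64(118), np.int64(160): np.int64(135), np.int64(162): np.int64(140), np.int64(164): np.int64(136), np.int64(166): np.int64(97), np.int64(168): np.int64(98), np.int64(170): np.int64(95), np.int64(172): np.int64(111), np.int64(174): np.int64(301), np.int64(176): np.int64(1834), np.int64(178): np.int64(405), np.int64(180): np.int64(71), np.int64(182): np.int64(69), np.int64(184): np.int64(85), np.int64(186): np.int64(42)}
[280.51697688 233.24398654]
```

View pics/w5c.png

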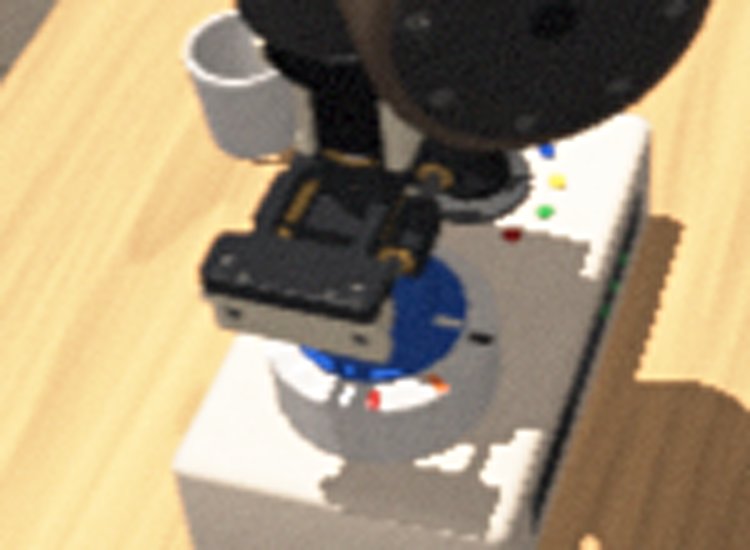

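Lid is seated (disc top 6 mm above the cup top, pointer at the black mark). Easing the push and twisting to about 36° first.

```bash
python3 -m inch '0.02 0 0.05 0 0 0;0 0 0 0 0 -0.9;0 0 0 0 0 -0.9;0 0 0 0 0 -0.9;0 0 0 0 0 -0.9;0 0 0 0 0 -0.9;0 0 0 0 0 -0.9;0 0 0 0 0 -0.9;0 0 0 0 0 -0.9;0 0 0 0 0 0;0 0 0 0 0 0' 0 55
python3 - <<'E'
from h import *
s=arm.get_state();R=toolR(s);print(s['eef_pos'],np.degrees(np.arctan2(R[1,1],R[0,1])),s['moment'],s['force'])
p=arm.grab_frame('wrist');np.savez('w6',**p);C=cloud(p);F=p['frame'].astype(int)
m,X=blob(C,[.598,.172],.06,.172,.182);print(len(X),rect(X))
u=proj(p,[.598,.172,.14]).astype(int);print(u)
a=p['frame'][max(u[1]-110,0):u[1]+90,u[0]-130:u[0]+130,::-1];cv2.imwrite('pics/w6c.png',cv2.resize(a,None,fx=3,fy=3,interpolation=cv2.INTER_CUBIC))
E
```

```text
t: 18.8
eef_pos: [0.5987, 0.1729, 0.1421]
ee_rot: [1.067, 1.567, 0.415]
force: [-3.5, 1.7, 11.5]
width: 0.0157
[0.59870754 0.17288509 0.14210228] 52.597101681573925 [0.65955329 1.72773314 0.11097013] [-3.53340972  1.71050071 11.4849766 ]
2721 ((597.229248046875, 169.3530731201172), (32.418724060058594, 58.184383392333984), 39.63331985473633)
[323 241]
```

View pics/w6c.png

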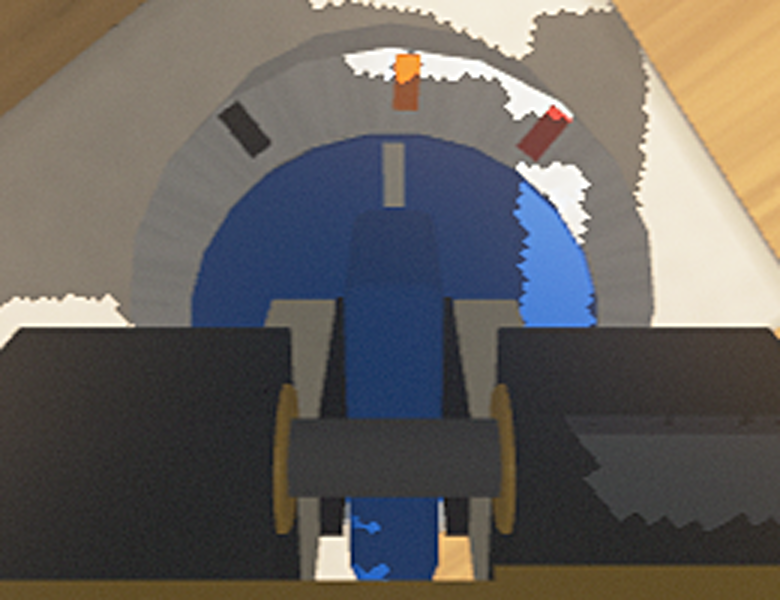

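Pointer (393,175 in crop) is a few degrees short of orange (405,82). Measuring the remainder.

```bash
cat > meas.py <<'E'
from h import *
import sys
p=np.load(sys.argv[1]);C=cloud(p);H=cv2.cvtColor(p['frame'],cv2.COLOR_RGB2HSV).astype(int);F=p['frame'].astype(int)
c=np.array([.5980,.1717]);d=C[...,:2]-c;r=np.hypot(d[...,0],d[...,1]);a=np.degrees(np.arctan2(d[...,1],d[...,0]))
top=(r>.044)&(r<.0555)&(abs(C[...,2]-.131)<.003);S=H[...,1]
for n,q in dict(orange=top&(S>110)&(H[...,0]>5)&(H[...,0]<20),red=top&(S>110)&((H[...,0]<4)|(H[...,0]>172)),black=top&(F.max(-1)<75),
  ptr=(r<.0425)&(r>.03)&(abs(C[...,2]-.1375)<.003)&(S<60)).items():
    k,l,st,ce=cv2.connectedComponentsWithStats(q.astype(np.uint8))
    for j in range(1,k):
        if st[j,4]>15: i=l==j; print(n,st[j,4],'ang',np.median(a[i]).round(2),'r',r[i].mean().round(4))
E
python3 meas.py w6.npz; echo; python3 meas.py w5wrist.npz
```

```text
orange 138 ang 138.91 r 0.0505
red 75 ang 105.07 r 0.0498
black 145 ang 177.12 r 0.0502
ptr 127 ang 141.36 r 0.0353

orange 139 ang 138.95 r 0.0504
red 123 ang 105.17 r 0.0504
black 146 ang 177.24 r 0.0502
ptr 132 ang 176.74 r 0.0356
```

```bash
python3 -m inch '0 0 0 0 0 -0.5;0 0 0 0 0 0;0 0 0 0 0 0'
python3 - <<'E'
from h import *
s=arm.get_state();R=toolR(s);print(s['eef_pos'],np.degrees(np.arctan2(R[1,1],R[0,1])),s['moment'],s['force'],s['width'])
p=arm.grab_frame('wrist');np.savez('w7',**p);C=cloud(p)
m,X=blob(C,[.598,.172],.042,.134,.141);print(np.median(X[:,2]),np.median(blob(C,[.598,.172],.055,.128,.1335)[1][:,2]))
p=arm.grab_frame('scene');C=cloud(p);np.savez('w7s',**p);save(p,'w7s')
m,X=blob(C,[.595,.031],.05,.125,.145);print('knob',len(X),rect(X) if len(X) else '')
p=arm.grab_frame('side');save(p,'w7side')
E
python3 meas.py w7.npz
```

```text
t: 19.23
eef_pos: [0.5987, 0.1728, 0.1421]
ee_rot: [1.069, 1.567, 0.373]
force: [-3.7, 1.1, 12.2]
width: 0.0155
[0.5987166  0.17283362 0.14212334] 50.12293200288659 [0.62019399 1.6529827  0.2541535 ] [-3.72150388  1.0783076  12.19037252] 0.015466306440553114
0.13759813223735395 0.1311998387093862
knob 44 ((597.5457153320312, 33.12327575683594), (13.352699279785156, 39.92185974121094), 74.4503173828125)
orange 153 ang 139.09 r 0.0505
red 105 ang 105.33 r 0.0508
black 139 ang 177.15 r 0.0502
ptr 135 ang 138.96 r 0.0352
```

View pics/w7side.png

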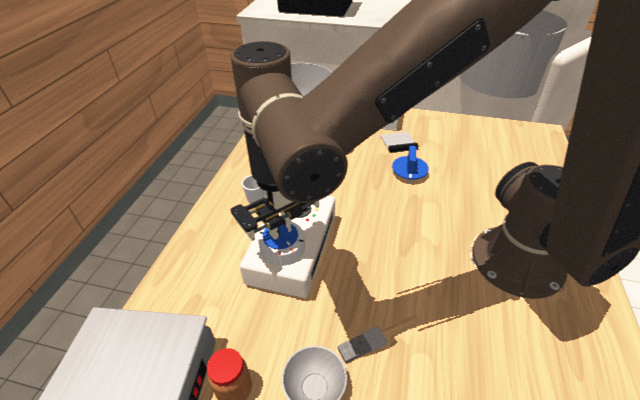

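Pointer is at 138.96°, orange at 139.09°; the lid is seated and the knob still on green. Handing in.

```bash
python3 -c "
from station import arm
print(arm.job_done())"
```

```text
the job is handed in; nothing more can be done
None
```

I turned the selector knob 60° from blue to green. I then seated the small blue lid in the cup and twisted it clockwise to the orange mark. I handed the job in at about 19.5 s, still gripping the lid (55 N commanded) with about 12 N of downward push.

Last checks:
- **Lid angle:** the wrist camera put the lid's pointer at 138.96° and the orange mark at 139.09°. The red mark is about 34° further on.
- **Lid depth:** the top of its disc is 6.4 mm above the cup's top face; 6.5 mm is expected when fully seated.
- **Selector:** just after its turn, the wrist camera put the knob's bar at −16.3°, about 1° from the −17.2° I took from the green dot. At the end the coarser scene camera gave about −15.5°, so it is still on green.
- **Bystanders:** I felt no contact with any of them. I did not measure each one's position again at the end. In the last side view the arm hid some of them, and those I could see looked unmoved.

No check failed. The scene and side cameras placed the cup 2 to 3 mm from where the wrist camera did, and I used the wrist camera's value.

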